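Click the kitchen-roll post into its base and tug-test it

TASK

The kitchen-roll holder has been washed: take its steel post out of the wooden drying block and press it upright into the socket of the white base until it clicks fully home with its collar flush on the socket, pressing with no more than 40 N on the end stop. Then, still holding it, prove that the clip holds: pull straight up with slowly rising force to about 14 N and keep that pull for at least half a second (more than 10 N, but never more than 20 N on the clip itself). Ease the post back down so that the collar sits on the socket, and let go, without shifting the other things on the worktop.

Things in the scene. Friction and masses are not known exactly. Their poses are not given: they have to be found in the camera images.
- post: upright round steel post, about 0.15 kg, standing in the drying block with its collar resting on the block's top. Origin: centre of the underside of its black collar (36 mm wide, 6 mm high); z runs up the post. Above the collar a plain shaft 22 mm in diameter up to z = 119 mm, then a black rounded end cap of the same width up to z = 128 mm
- post_tip (a point): bottom end of the post's foot, on its axis, 43 mm below the collar's underside. From the collar down: 18 mm of 22 mm shaft, a neck 12 mm wide down to 31.5 mm, then a barb 22 mm wide with a flat upper shoulder, tapering to 8 mm at this end
- post_grip (a point): point on the post's axis, 100 mm above the collar's underside (28 mm below the post's top): a good place to grip the shaft from above (TCP here, any yaw)
- drying_block: fixed beech block 80 mm (x) by 110 mm (y) by 50 mm high, origin at the centre of its underside; the post hangs in its middle hole (27 mm wide, right through); two small holes beside it are empty
- roll_base: white roll-holder base fixed to the worktop by its suction foot: disc 132 mm wide, 13 mm high, with a grey square socket block (64x64 mm, top at 60 mm) in the middle; orange jaw covers stand out 5.5 mm on its two y sides. Origin at the centre of its underside, z up
- socket (a point): centre of the socket's mouth, on the top face of the grey block, 60 mm above the worktop; z up. The hole is vertical, 24 mm wide (2 mm more than the post) and 47 mm deep, with a 2 mm chamfer. The grey top face is the end stop for the post's collar
- clip (a point): point on the hole's axis 24 mm below the mouth. Near it (2.5 mm either way, it differs each time) two sprung jaws 5 mm thick reach in from the y sides. A push of 3 to 10 N spreads them and they snap over the barb's shoulder 2 to 8 mm before the collar lands. Clicked in, the post lifts freely by 2 to 8 mm; then the clip takes the pull, which climbs by about 8 N per mm
- white_mug: small white cup with a red inside and a handle, 62x92x51 mm; loose bystander, origin at the centre of its underside
- pepper_mill: grey mill, 44 mm wide, 90 mm tall; loose bystander, origin at the centre of its underside
- spice_jar: clear spice jar with a white lid, 47 mm wide, 98 mm tall; loose bystander, origin at the centre of its underside
- food_tin: ribbed food tin, 57 mm wide, 72 mm tall; loose bystander, origin at the centre of its underside
- flat_tin: flat oblong yellow tin with a blue lid, 63x105x26 mm; loose bystander, origin at the centre of its underside
Things that resemble listed ones, but are neither listed nor needed, are in the scene too. There is more than one size of the roll_base; the job needs the smaller. There is more than one size of the post; the job needs the larger.

How it is judged:
By the outcome, as a careful person would: the job done as asked, in the order asked, and still so for the second after the job is handed in, with the robot touching nothing.
It also fails if it takes over 54 s, if anything falls off the work surface, if the arm or the gripper's body presses on something with over 40 N, if the wrist force passes 120 N, or if a joint passes its speed limit or range.

ROBOT

A 6-joint arm with a two-finger parallel gripper is mounted at the origin on a cart in front of the work surface, level with it; the furniture and walls round the work are solid. World frame = base frame: x ahead of the robot, y to its left, z up, the work surface at z = 0. Lengths are in m, angles in rad, forces in N, time in s.
With the tool pointing down it reaches from about 0.375 to 0.9 m from the base axis. Payload 3.1 kg.
Tool frame: the origin (TCP) lies between the finger pads, 19 mm behind the fingertips; this is the grasp point; z points along the fingers, y is the line along which they close (so a half turn about z gives the same grasp; the last joint's range is limited). The gripper opens to 85 mm and grips with 20 to 120 N. Pads are 22 mm wide; open, the fingers measure 114 mm over their backs; the gripper's body (76 mm by 85 mm) begins 54 mm behind the grasp point. The pads swing forward as they close: fully open they stand 13 mm farther back than shut.
Start: joints at [-1.478, 0.527, 1.433, -0, 1.181, -0.178], TCP at [0.167, -0.602, 0.25] pointing down, gripper open.
Joint ranges: [-3.08, 3.08], [-0.75, 2.2], [0.22, 2.44], [-1.43, 4.57], [0, 2.65], [-2.85, 2.85]. Speed limits (rad/s): [2.79, 2.79, 3.14, 3.14, 3.14, 3.14].

INTERFACE

Orientations are given as a unit quaternion [x, y, z, w].
In Python, from station import sense, eyes, job gives the robot as it stands.
- The arm moves only by the shell command python3 -m pendant FILE [FORCE], which reads ROWS from the file FILE. ROWS is a JSON list of rows, 1 to 20 of them, each written [[dx, dy, dz], turn, opening]: dx, dy, dz in a scale on which 1.0 is 0.75 m, then a turn about the tool's z in a scale on which 1.0 is pi/2 rad, then the opening from 0.0 (shut) to 1.0 (fully open); each row is the pose to reach, as a shift and turn from the pose commanded when the command began, along the tool's axes at that moment; what a row does not reach only later rows make up. A row lasts 1/10 s, in which the tool goes at most 0.05 m and 0.15 rad, less where a joint would pass 70% of its speed; a pose out of reach is approached as far as the arm can. The fingers move at their own pace and stop on an object; FORCE is the grip in N (left out, the last holds). Time passes only in rows, so rows that do not move let the fingers close. It prints the time, the measured TCP pose, the force, the opening and the grip force at its end. Shift and turn numbers lie between -1 and 1, and a call with a number outside is refused. Input that does not fit is refused with a message, and nothing moves.
- sense(): the state, without advancing time (a new reading comes with each control period).
- eyes.snapshot(name): name is "scene" or "top"; returns a dict with "pixels" (420x560x3 uint8, red, green, blue), "range_z" (420x560 float32, m along the optical axis (not along the pixel's ray), 0 where there is no reading), "fov_y" (degrees; the focal length in pixels is half the picture's height over the tangent of half this angle, whatever the lens; pixels are square), "cx", "cy" (the principal point, pixels), "R" (3x3) and "t" (3): a world point X has camera coordinates R X + t. Camera axes: x right, y down, z forward; pixel columns grow to the right and rows downward; lengths in m; the calibration is good to about 2 mm. A picture is of the moment at which its call begins.
- job.sign_off(): hands the job in; it is judged then, once.
The state is a dict: "t": time; "q": joint angles; "qd": joint speeds; "tau": joint torques, N m; "tcp_pos": TCP position; "tool_rot": TCP orientation; "force": force on the tool from outside, world axes, zero at the start; "ft_torque": the same for the moment, N m; "finger_gap": opening from 0.0 (shut) to 1.0 (fully open); "gripper_force": force on a finger pad.
Only numpy, scipy, OpenCV 4.12 (cv2) and the standard library are available. Lean on these libraries where they do the work, as an engineer would, in place of code of your own. Each camera call takes 0.05 s, during which the arm holds its last target. There are 200 camera calls.

## Working session

There is one attempt and no reset: what is moved stays moved. The work goes in short steps, Python scripts to look and compute and a shell command to move; the robot and the scene stay as the last step left them, time stands still between calls to the robot, and variables do not carry over. Pictures are saved under pics/ and viewed, at most 10 in all, crops included, and the job is handed in when it is done.

```bash
mkdir -p pics; ls; python3 - <<'E'
from station import sense, eyes
import cv2,numpy as np,pickle
d={n:eyes.snapshot(n) for n in("scene","top")}
pickle.dump(d,open('s0.pkl','wb'))
for n in d:
    cv2.imwrite(f'pics/{n}0.png',d[n]["pixels"][:,:,::-1])
    v=d[n];print(n,v["fov_y"],v["cx"],v["cy"],v["R"],v["t"],(v["range_z"]>0).mean())
s=sense();print(s)
E
```

```text
pics
scene 51.848960237099725 280.13807592628285 202.23707090824584 [[-0.69803968 -0.71603378  0.00601934]
 [-0.33063584  0.31484769 -0.88969145]
 [ 0.63515396 -0.62303014 -0.45652261]] [0.37225925 0.29310077 0.896107  ] 0.9960076530612245
top 56.80118582834146 278.02136889986815 207.185417033702 [[-2.19562209e-02 -9.99751534e-01 -3.84641944e-03]
 [-9.90591689e-01  2.22745500e-02 -1.35025739e-01]
 [ 1.35077867e-01  8.45576171e-04 -9.90834625e-01]] [0.03183044 0.5322218  1.10970822] 0.996203231292517
{'t': 0.1, 'q': array([-1.47852482e+00,  5.28377260e-01,  1.43380637e+00,  9.18451304e-07,
        1.18143114e+00, -1.78492556e-01]), 'qd': array([ 8.77697829e-04, -1.56017161e-03, -2.14910786e-03,  9.55348645e-05,
       -1.16242758e-03, -1.03513939e-03]), 'tau': array([-5.13406085e-04, -4.43303561e+01, -1.78586411e+01, -1.87210640e-04,
        3.87704626e-03, -1.54771999e-05]), 'tcp_pos': array([ 0.16714126, -0.60158049,  0.24911872]), 'tool_rot': array([ 9.90849358e-01,  1.34968613e-01,  4.39979860e-05, -1.01009943e-03]), 'force': array([-0.8073967 , -0.313116  , -0.02225882]), 'ft_torque': array([-0.04717131, -0.02816419, -0.04007974]), 'gripper_force': 0.0, 'finger_gap': 0.9997345542698517}
```

View pics/scene0.png

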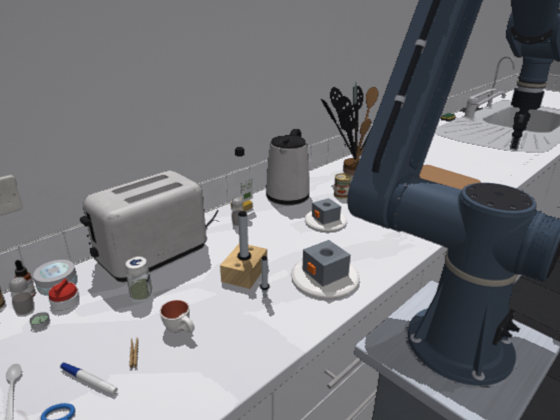

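View pics/top0.png

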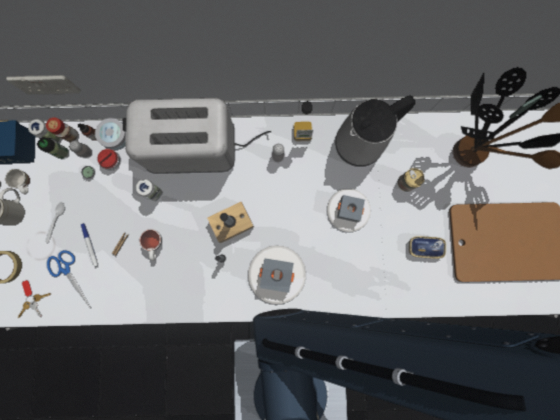

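The scene view shows the block with the tall post at about (243,235) and a small decoy post at (265,275). The bases are at (326,268), which looks larger, and (326,213), which looks smaller. In the top view the post is at (228,220) and the bases at (276,274) and (350,210). Next I'll measure them.

```bash
cat > h.py <<'E'
import numpy as np,cv2
def f(v): return v["pixels"].shape[0]/2/np.tan(np.radians(v["fov_y"]/2))
def cloud(v):
    z=v["range_z"];h,w=z.shape;u,r=np.meshgrid(np.arange(w),np.arange(h))
    c=np.stack([(u-v["cx"])/f(v)*z,(r-v["cy"])/f(v)*z,z],-1)
    X=(c-v["t"])@v["R"]; X[z<=0]=np.nan; return X
def ray(v,u,r,z0):
    d=np.array([(u-v["cx"])/f(v),(r-v["cy"])/f(v),1.])@v["R"];o=-v["R"].T@v["t"]
    return o+d*(z0-o[2])/d[2]
def circ(p):
    A=np.c_[2*p,np.ones(len(p))];s=np.linalg.lstsq(A,(p**2).sum(1),rcond=None)[0]
    return s[:2],np.sqrt(s[2]+s[0]**2+s[1]**2)
E
python3 - <<'E'
import pickle;from h import *
d=pickle.load(open('s0.pkl','rb'))
T=cloud(d['top']);S=cloud(d['scene'])
for n,(u,r) in dict(post=(228,220),big=(276,274),small=(350,210),dec=(220,258)).items(): print(n,T[r,u])
def box(X,c,w,lo,hi): 
    p=X.reshape(-1,3);return p[(abs(p[:,:2]-c)<w).all(1)&(p[:,2]>lo)&(p[:,2]<hi)]
np.set_printoptions(precision=4,suppress=True)
for nm,(u,r) in dict(big=(276,274),small=(350,210),blk=(231,223)).items():
  c=T[r,u,:2]
  for V,X in(('top',T),('sc',S)):
    for lo,hi in((.006,.03),(.035,.055),(.055,.08),(.08,.2)):
        p=box(X,c,.09,lo,hi)
        if len(p)>8:
            rc=cv2.minAreaRect((p[:,:2]*1000).astype(np.float32)); print(nm,V,lo,hi,len(p),'zmed',np.median(p[:,2]),p[:,2].max(),'rect',rc)
# post shaft slices
c=np.array(T[223,231,:2])
for V,X in(('top',T),('sc',S)):
  for lo in np.arange(.045,.2,.015):
    p=box(X,c,.05,lo,lo+.015)
    if len(p)>3: print(V,lo,len(p),p.mean(0),p.min(0),p.max(0))
E
```

```text
post [0.48556447 0.15225633 0.15472733]
big [0.3378071  0.0303084  0.01398033]
small [ 0.52291933 -0.19660972  0.01009099]
dec [0.38720161 0.17974893 0.11355134]
big top 0.006 0.03 1755 zmed 0.015341445671786195 0.02323233605177856 rect ((336.9399108886719, 27.41006851196289), (165.6262664794922, 165.99244689941406), 88.74626159667969)
big top 0.035 0.055 37 zmed 0.046144331124241246 0.05483137072851042 rect ((333.9715881347656, 29.627086639404297), (93.04010009765625, 24.71401596069336), 80.3549575805664)
big top 0.055 0.08 789 zmed 0.07672269453689028 0.07997774175083495 rect ((336.6178283691406, 27.585533142089844), (96.92320251464844, 83.35572052001953), 79.7330322265625)
big top 0.08 0.2 62 zmed 0.08070312436687255 0.0836234062836948 rect ((337.10589599609375, 29.47443389892578), (75.62022399902344, 80.97547149658203), 81.26437377929688)
big sc 0.006 0.03 1411 zmed 0.01602159986142528 0.029998929030884972 rect ((327.2993469238281, 46.006072998046875), (169.00991821289062, 140.18316650390625), 38.67998504638672)
big sc 0.035 0.055 315 zmed 0.04495888101248798 0.0549655942135998 r
[... 3680 characters left out ...]
4367 0.1035 0.0451] [0.5343 0.2031 0.0599]
sc 0.06 42 [0.4892 0.1693 0.0677] [0.4836 0.1586 0.0612] [0.4995 0.1763 0.0748]
sc 0.075 48 [0.4883 0.1682 0.082 ] [0.4813 0.1555 0.075 ] [0.4988 0.1753 0.0897]
sc 0.09 46 [0.4885 0.1683 0.0973] [0.4819 0.1547 0.0905] [0.4954 0.1764 0.1041]
sc 0.105 46 [0.49   0.1694 0.1123] [0.4822 0.1591 0.1053] [0.5022 0.1748 0.12  ]
sc 0.12 46 [0.4889 0.1694 0.1269] [0.4838 0.159  0.1202] [0.5012 0.1757 0.1349]
sc 0.135 51 [0.4887 0.169  0.1421] [0.4816 0.1594 0.135 ] [0.4988 0.1751 0.1498]
sc 0.15 51 [0.4879 0.1686 0.1579] [0.4819 0.157  0.1503] [0.4969 0.1759 0.165 ]
sc 0.16499999999999998 60 [0.4907 0.1669 0.1731] [0.4834 0.156  0.1651] [0.5026 0.1744 0.1784]
```

```bash
python3 - <<'E'
import pickle,cv2,numpy as np
d=pickle.load(open('s0.pkl','rb'))
a=d['top']['pixels'][185:310,190:390,::-1];b=d['scene']['pixels'][190:300,215:365,::-1]
a=cv2.resize(a,None,fx=3,fy=3);b=cv2.resize(b,None,fx=2,fy=2)
o=np.zeros((595,600,3),np.uint8);o[:375]=a;o[375:595,:300]=b
cv2.imwrite('pics/c0.png',o)
E
```

```text
(no output)
```

View pics/c0.png

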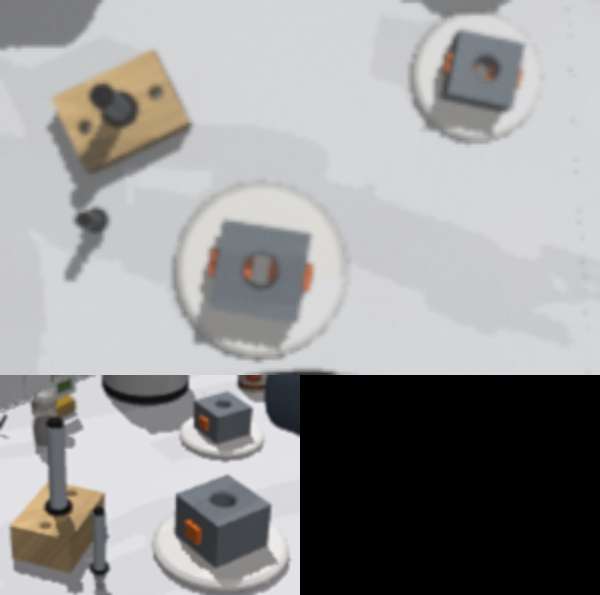

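Small base: block about 64 mm and top at about 0.059, so it is the right one. The big base's top is at 0.077. The post's cap top is near 0.178, which matches 50+128 mm, so it is the larger post. I'll triangulate both from the two views.

```bash
cat >> h.py <<'E'
def tri(vs,uvs):
    A=[];b=[]
    for v,(u,r) in zip(vs,uvs):
        d=np.array([(u-v["cx"])/f(v),(r-v["cy"])/f(v),1.])@v["R"];d/=np.linalg.norm(d);o=-v["R"].T@v["t"]
        P=np.eye(3)-np.outer(d,d);A.append(P);b.append(P@o)
    X=np.linalg.lstsq(np.vstack(A),np.hstack(b),rcond=None)[0]
    return X,[np.linalg.norm(P@X-q)*1e3 for P,q in zip(A,b)]
def maskc(X,c,w,lo,hi):
    m=((abs(X[...,:2]-c)<w).all(-1)&(X[...,2]>lo)&(X[...,2]<hi)).astype(np.uint8)
    n,l,s,ce=cv2.connectedComponentsWithStats(m);k=1+s[1:,4].argmax()
    pts=np.argwhere(l==k)[:,::-1].astype(np.float32);return pts
E
python3 - <<'E'
import pickle;from h import *
np.set_printoptions(precision=4,suppress=True)
d=pickle.load(open('s0.pkl','rb'));vs=[d['top'],d['scene']];Xs=[cloud(v) for v in vs]
for n,c,w,lo,hi in(('base',(.524,-.192),.05,.0555,.066),('block',(.493,.161),.075,.0455,.0545)):
    uv=[]
    for v,X in zip(vs,Xs):
        p=maskc(X,c,w,lo,hi)
        # homography-free: quad corners of hull, rays to plane
        q=cv2.approxPolyN(cv2.convexHull(p.astype(np.int32)),4).reshape(-1,2).astype(float)
        a,b=np.linalg.lstsq(np.c_[q[2]-q[0],-(q[3]-q[1])],q[1]-q[0],rcond=None)[0]
        uv.append(q[0]+a*(q[2]-q[0])); print(n,q.tolist(),uv[-1],ray(v,*uv[-1],.06 if n=='base' else .05))
    print(n,tri(vs,uv))
uv=[]
for v,X in zip(vs,Xs):
    # dark cap pixels
    im=v['pixels'].max(2); m=((abs(X[...,:2]-(.492,.162))<.03).all(-1)&(X[...,2]>.1)&(im<60))
    p=np.argwhere(m)[:,::-1];print(len(p),p.min(0),p.max(0),p.mean(0));uv.append(p.mean(0));print(ray(v,*uv[-1],.176))
print(tri(vs,uv))
h=Xs[0]
for v in vs:
    x=(v['R']@np.array([.5235,-.193,.06])+v['t']);print('px',x[:2]/x[2]*f(v)+[v['cx'],v['cy']])
E
```

```text
base [[361.0, 221.0], [339.0, 216.0], [343.0, 195.0], [365.0, 199.0]] [351.7617 207.6558] [ 0.5234 -0.1927  0.06  ]
base [[324.0, 212.0], [310.0, 203.0], [329.0, 198.0], [343.0, 207.0]] [326.5 205. ] [ 0.5223 -0.1861  0.06  ]
base (array([ 0.5251, -0.1923,  0.0566]), [np.float64(1.6839953078842558), np.float64(1.6839953078843033)])
block [[219.0, 242.0], [207.0, 218.0], [241.0, 201.0], [253.0, 226.0]] [229.7546 221.9573] [0.4908 0.1609 0.05  ]
block [[250.0, 274.0], [218.0, 267.0], [239.0, 242.0], [268.0, 249.0]] [244.3348 257.5195] [0.4916 0.1663 0.05  ]
block (array([0.4926, 0.1628, 0.0474]), [np.float64(2.143945628960027), np.float64(2.1439456289601972)])
30 [221 214] [226 220] [223.7333 216.7   ]
[0.4921 0.1604 0.176 ]
35 [238 211] [245 216] [242.0857 213.5143]
[0.4919 0.1678 0.176 ]
(array([0.4943, 0.1627, 0.1727]), [np.float64(2.4955426323140344), np.float64(2.495542632313712)])
px [351.8491 207.6174]
px [327.6688 204.1547]
```

Careful with the scale: shifts go in shares of 0.75 m and turns go in shares of pi/2 rad. That gives: -0.649 m is -0.8653, 0.518 m is 0.6907.

```bash
echo '[[[0.5973,-0.3907,0],0,1],[[0.5973,-0.3907,0],0,1],[[0.5973,-0.3907,0],0,1],[[0.5973,-0.3907,0],0,1],[[0.5973,-0.3907,0],0,1],[[0.5973,-0.3907,0],0,1],[[0.5973,-0.3907,0],0,1],[[0.5973,-0.3907,0],0,1],[[0.5973,-0.3907,0],0,1],[[0.5973,-0.3907,0],0,1],[[0.6907,-0.8653,0],0,1],[[0.6907,-0.8653,0],0,1],[[0.6907,-0.8653,0],0,1],[[0.6907,-0.8653,0],0,1],[[0.6907,-0.8653,0],0,1],[[0.6907,-0.8653,0],0,1],[[0.6907,-0.8653,0],0,1],[[0.6907,-0.8653,0],0,1],[[0.6907,-0.8653,0],0,1],[[0.6907,-0.8653,0],0,1]]' > m.json && python3 -m pendant m.json; python3 -c "
from station import sense
print(sense()['tool_rot'])"
```

```text
t: 2.1
tcp_pos: [0.4922, 0.1624, 0.2497]
tool_rot: [0.991, 0.136, -0.0, 0.0]
force: [-0.0, -0.6, 0.6]
finger_gap: 1.002
gripper_force: 0.0
[ 9.90668665e-01  1.36291376e-01 -4.45419832e-04  2.43888328e-04]
```

```bash
python3 - <<'E'
from station import eyes
import cv2
v=eyes.snapshot('scene');cv2.imwrite('pics/a1.png',cv2.resize(v['pixels'][100:300,170:370,::-1],None,fx=3,fy=3))
E
```

```text
(no output)
```

View pics/a1.png

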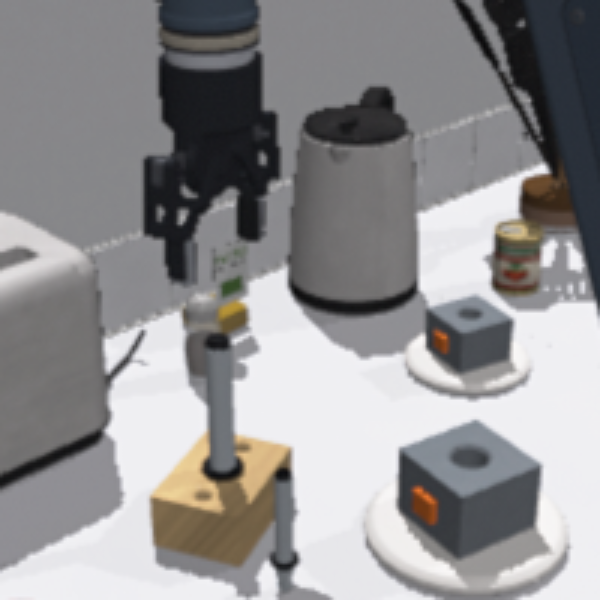

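The fingers at (190–250, 270) straddle the post, whose cap is at (217,342). The gap is centred on it, so I'll descend and grip.

Converted, 0.1 m is 0.1333, 0.09 m is 0.12.

```bash
echo '[[[0,0,0.0533],0,1],[[0,0,0.0933],0,1],[[0,0,0.12],0,1],[[0,0,0.1333],0,1],[[0,0,0.1333],0,0.5],[[0,0,0.1333],0,0.3],[[0,0,0.1333],0,0.1],[[0,0,0.1333],0,0],[[0,0,0.1333],0,0],[[0,0,0.1333],0,0],[[0,0,0.1333],0,0],[[0,0,0.1333],0,0],[[0,0,0.1333],0,0]]' > m.json && python3 -m pendant m.json 60
```

```text
t: 3.45
tcp_pos: [0.4933, 0.1621, 0.1511]
tool_rot: [0.991, 0.135, 0.001, -0.0]
force: [-0.4, 0.4, 6.1]
finger_gap: 0.241
gripper_force: 58.7
```

Converted, 0.3485 m is 0.4647, -0.09 m is -0.12.

```bash
echo '[[[0,0,-0.04],0,0],[[0,0,-0.08],0,0],[[0,0,-0.12],0,0],[[0,0,-0.12],0,0],[[-0.0859,0.4647,-0.12],0,0],[[-0.0859,0.4647,-0.12],0,0],[[-0.0859,0.4647,-0.12],0,0],[[-0.0859,0.4647,-0.12],0,0],[[-0.0859,0.4647,-0.12],0,0],[[-0.0859,0.4647,-0.12],0,0],[[-0.0859,0.4647,-0.12],0,0],[[-0.0859,0.4647,-0.12],0,0],[[-0.0859,0.4647,-0.1067],0,0],[[-0.0859,0.4647,-0.1067],0,0],[[-0.0859,0.4647,-0.1067],0,0],[[-0.0859,0.4647,-0.1067],0,0]]' > m.json && python3 -m pendant m.json
python3 - <<'E'
from station import eyes,sense
import cv2,pickle
from h import *
np.set_printoptions(precision=4,suppress=True)
d={n:eyes.snapshot(n) for n in("scene","top")};pickle.dump(d,open('s1.pkl','wb'))
o=np.zeros((420,800,3),np.uint8)
o[:,:400]=cv2.resize(d['scene']['pixels'][135:240,270:370,::-1],(400,420));o[:,400:]=cv2.resize(d['top']['pixels'][150:255,300:400,::-1],(400,420));cv2.imwrite('pics/a2.png',o)
s=sense();print(s['tcp_pos'],s['force'],s['tool_rot'])
E
```

```text
t: 5.05
tcp_pos: [0.5237, -0.1896, 0.2297]
tool_rot: [0.991, 0.136, -0.0, -0.0]
force: [0.3, 0.1, -1.3]
finger_gap: 0.247
gripper_force: 59.5
[ 0.524  -0.1901  0.2302] [ 0.1844  0.2476 -1.7349] [0.9907 0.1359 0.0001 0.    ]
```

View pics/a2.png

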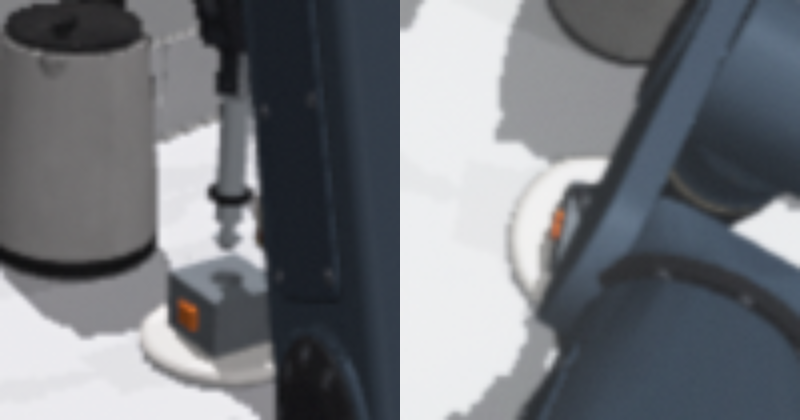

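The scene view shows the held post, with its foot at (232,245), directly over the hole at (232,280). The top view is blocked by the arm. I'll check the lean and offset numerically in the scene view.

```bash
python3 - <<'E'
import pickle
from h import *
np.set_printoptions(precision=4,suppress=True)
d=pickle.load(open('s1.pkl','rb'));s0=pickle.load(open('s0.pkl','rb'))['scene'];v=d['scene'];X=cloud(v)
c=np.array([.524,-.188])
for lo in np.arange(.085,.215,.01):
    m=(abs(X[...,:2]-c)<.035).all(-1)&(X[...,2]>=lo)&(X[...,2]<lo+.01)
    if m.sum()>3: 
        a=np.argwhere(m)[:,::-1];print(lo.round(3),m.sum(),np.median(X[m],0),'cols',a[:,0].min(),a[:,0].max(),'px',a.mean(0))
g=lambda P:(lambda x:x[:2]/x[2]*f(v)+[v['cx'],v['cy']])(v['R']@np.array(P)+v['t'])
for z in(.06,.087,.13,.18): print('pred axis',z,g([.5223,-.1861,z]))
# hole centre: dark pixels inside socket top
im=s0['pixels'].max(2).astype(int);print(im[198:213,316:340])
E
```

```text
0.085 8 [ 0.52   -0.1826  0.092 ] cols 325 329 px [327.    196.375]
0.095 24 [ 0.5231 -0.1855  0.0976] cols 324 330 px [326.5833 193.5417]
0.105 10 [ 0.5207 -0.1816  0.1127] cols 324 330 px [327.  190.3]
0.115 21 [ 0.5195 -0.18    0.1183] cols 324 330 px [327. 188.]
0.125 32 [ 0.5166 -0.1792  0.1327] cols 322 333 px [327.5    184.3125]
0.135 32 [ 0.519  -0.1802  0.1384] cols 322 331 px [327.2188 182.0938]
0.145 26 [ 0.5198 -0.1798  0.1501] cols 324 331 px [327.6154 178.5   ]
0.155 21 [ 0.519  -0.1813  0.1612] cols 325 331 px [328.0952 175.2857]
0.165 21 [ 0.5187 -0.1791  0.1708] cols 325 331 px [327.9524 172.2857]
0.175 26 [ 0.5195 -0.1801  0.1797] cols 325 332 px [328.4615 169.0385]
0.185 26 [ 0.5214 -0.1801  0.1907] cols 325 332 px [328.2308 165.7308]
0.195 23 [ 0.5196 -0.1797  0.1998] cols 325 332 px [328.5217 162.6522]
0.205 18 [ 0.5166 -0.177   0.2102] cols 325 332 px [328.8333 160.0556]
pred axis 0.06 [326.5051 205.0052]
pred axis 0.087 [326.9972 197.0736]
pred axis 0.13 [327.8004 184.1275]
pred axis 0.18 [328.7658 168.5673]
[[218 217 221 221 222 222 222 219 212 209 198 181 172
[... 762 characters left out ...]
06 129 136 139 140 138 132 122 113 107 105 107 120 134 137 136 135
  136 137 133 127 122 118]
 [ 56  67  91 115 132 138 139 138 137 136 136 136 137 138 137 136 134 130
  127 124 114 100  89  74]
 [ 55  54  58  75 105 129 139 138 137 138 137 138 139 135 130 126 118 106
   95  84  75  74  73  70]
 [ 61  55  54  54  67  98 124 136 139 138 134 130 127 114 100  92  78  75
   73  72  71  72  71  72]
 [120  83  58  53  54  59  84 113 125 124 115 101  93  78  74  74  72  72
   72  73  73  72  72  75]
 [172 151 124  63  55  53  56  67  80  78  77  75  75  73  73  73  73  73
   73  73  73  73  71  77]
 [135 181 180  91  54  54  53  58  68  72  72  74  74  74  74  73  73  73
   73  74  73  73  71  76]]
```

The post is vertical, and its columns match the hole axis to about 0.3 px. I'll descend into the mouth.

Converted, 0.038 m is 0.0507, 0.034 m is 0.0453.

```bash
echo '[[[0,0,0.02],0,0],[[0,0,0.0293],0,0],[[0,0,0.0347],0,0],[[0,0,0.04],0,0],[[0,0,0.0453],0,0],[[0,0,0.0507],0,0],[[0,0,0.0507],0,0]]' > m.json && python3 -m pendant m.json
```

```text
t: 5.85
tcp_pos: [0.5238, -0.1914, 0.1916]
tool_rot: [0.991, 0.135, -0.0, -0.0]
force: [-0.1, -0.1, -1.8]
finger_gap: 0.238
gripper_force: 59.6
```

Converted, 0.01 m is 0.0133, 0.008 m is 0.0107.

```bash
echo '[[[0,0,0.004],0,0],[[0,0,0.008],0,0],[[0,0,0.0107],0,0],[[0,0,0.0133],0,0],[[0,0,0.0133],0,0]]' > m.json && python3 -m pendant m.json; echo '[[[0,0,0.0027],0,0],[[0,0,0.0053],0,0],[[0,0,0.008],0,0],[[0,0,0.008],0,0]]' > m.json && python3 -m pendant m.json
```

```text
t: 6.35
tcp_pos: [0.5238, -0.1913, 0.1817]
tool_rot: [0.991, 0.135, -0.0, -0.0]
force: [-0.7, -0.6, -1.1]
finger_gap: 0.238
gripper_force: 59.6
t: 6.75
tcp_pos: [0.5241, -0.1915, 0.176]
tool_rot: [0.991, 0.135, 0.0, 0.0]
force: [-0.0, -0.8, -1.8]
finger_gap: 0.243
gripper_force: 59.8
```

Converted, 0.003 m is 0.004, 0.002 m is 0.0027.

```bash
g(){ grep -E 'tcp_pos|force: \[|gap'|tr '\n' ' ';echo; }; echo '[[[0,0,0.0027],0,0],[[0,0,0.004],0,0],[[0,0,0.004],0,0]]' > m.json && python3 -m pendant m.json|g; echo '[[[0,0,0.0013],0,0],[[0,0,0.0027],0,0],[[0,0,0.0027],0,0]]' > m.json && python3 -m pendant m.json|g;  echo '[[[0,0,0.0013],0,0],[[0,0,0.0027],0,0],[[0,0,0.0027],0,0]]' > m.json && python3 -m pendant m.json|g;  echo '[[[0,0,0.0013],0,0],[[0,0,0.0027],0,0],[[0,0,0.0027],0,0]]' > m.json && python3 -m pendant m.json|g
```

```text
tcp_pos: [0.5241, -0.1915, 0.1728] force: [1.5, -0.7, -1.1] finger_gap: 0.241 
tcp_pos: [0.5236, -0.1913, 0.1704] force: [-0.7, -0.9, -2.3] finger_gap: 0.241 
tcp_pos: [0.5236, -0.1912, 0.1683] force: [0.9, -0.9, -6.9] finger_gap: 0.239 
tcp_pos: [0.5238, -0.1912, 0.1671] force: [-0.0, -0.9, -1.8] finger_gap: 0.242
```

Converted, 0.001 m is 0.0013.

```bash
g(){ grep -E 'tcp_pos|force: \[|gap'|tr '\n' ' ';echo; }; echo '[[[0,0,0.0013],0,0],[[0,0,0.0013],0,0]]' > m.json && python3 -m pendant m.json|g; echo '[[[0,0,0.0013],0,0],[[0,0,0.0013],0,0]]' > m.json && python3 -m pendant m.json|g;  echo '[[[0,0,0.0013],0,0],[[0,0,0.0013],0,0]]' > m.json && python3 -m pendant m.json|g;  echo '[[[0,0,0.0013],0,0],[[0,0,0.0013],0,0]]' > m.json && python3 -m pendant m.json|g
```

```text
tcp_pos: [0.5238, -0.1912, 0.1661] force: [-0.2, -1.7, -1.4] finger_gap: 0.243 
tcp_pos: [0.5239, -0.1912, 0.165] force: [0.4, -0.8, -1.0] finger_gap: 0.241 
tcp_pos: [0.5239, -0.1913, 0.1639] force: [-0.7, -1.5, -2.8] finger_gap: 0.242 
tcp_pos: [0.5239, -0.1913, 0.1629] force: [-0.3, -0.9, -2.2] finger_gap: 0.244
```

Converted, 0.0007 m is 0.0009.

```bash
g(){ grep -E 'tcp_pos|force: \[|gap'|tr '\n' ' ';echo; }; echo '[[[0,0,0.0009],0,0],[[0,0,0.0009],0,0]]' > m.json && python3 -m pendant m.json|g; echo '[[[0,0,0.0009],0,0],[[0,0,0.0009],0,0]]' > m.json && python3 -m pendant m.json|g;  echo '[[[0,0,0.0009],0,0],[[0,0,0.0009],0,0]]' > m.json && python3 -m pendant m.json|g
```

```text
tcp_pos: [0.5238, -0.1913, 0.1622] force: [-0.5, -0.7, -0.9] finger_gap: 0.239 
tcp_pos: [0.5239, -0.1913, 0.1615] force: [-0.3, -1.0, -2.3] finger_gap: 0.248 
tcp_pos: [0.5239, -0.1913, 0.1612] force: [0.1, 0.6, 0.8] finger_gap: 0.243
```

Contact is beginning at z ≈ 0.161, as expected. I'll press in small steps.

Converted, 0.0005 m is 0.0007.

```bash
g(){ grep -E 'tcp_pos|force: \[|gap'|tr '\n' ' ';echo; }; echo '[[[0,0,0.0007],0,0],[[0,0,0.0007],0,0],[[0,0,0.0007],0,0]]' > m.json && python3 -m pendant m.json|g; echo '[[[0,0,0.0007],0,0],[[0,0,0.0007],0,0],[[0,0,0.0007],0,0]]' > m.json && python3 -m pendant m.json|g
```

```text
tcp_pos: [0.524, -0.1913, 0.1612] force: [-1.5, -0.1, 5.6] finger_gap: 0.241 
tcp_pos: [0.5241, -0.1914, 0.1611] force: [-3.1, 0.5, 7.9] finger_gap: 0.24
```

Converted, 0.001 m is 0.0013, 0.0005 m is 0.0007.

```bash
g(){ grep -E 'tcp_pos|force: \[|gap'|tr '\n' ' ';echo; }; echo '[[[0,0,0.0007],0,0],[[0,0,0.0013],0,0],[[0,0,0.0013],0,0]]' > m.json && python3 -m pendant m.json|g; python3 - <<'E'
from station import eyes,sense
import cv2
v=eyes.snapshot('scene');cv2.imwrite('pics/a3.png',cv2.resize(v['pixels'][135:240,270:370,::-1],(600,600)))
E
echo '[[[0,0,-0.0013],0,0],[[0,0,-0.0027],0,0],[[0,0,-0.004],0,0],[[0,0,-0.004],0,0]]' > m.json && python3 -m pendant m.json|g
```

```text
tcp_pos: [0.5241, -0.1914, 0.1611] force: [-2.5, 1.7, 13.8] finger_gap: 0.241 
tcp_pos: [0.5239, -0.1914, 0.1615] force: [-0.2, -1.1, -1.8] finger_gap: 0.244
```

View pics/a3.png

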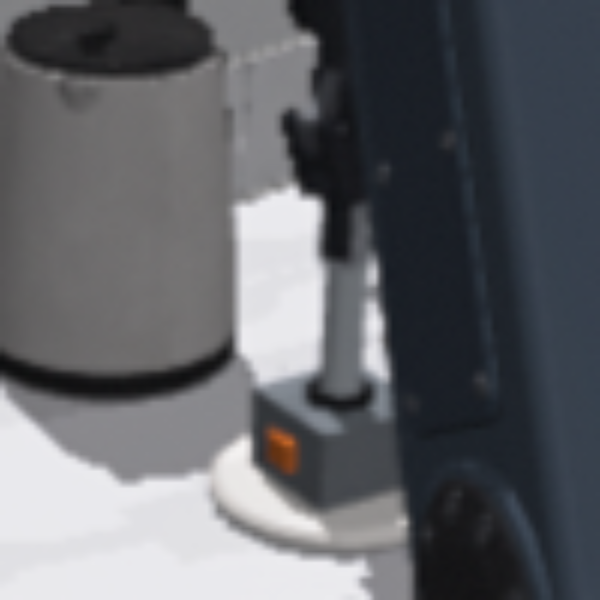

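The collar is flush on the grey top at (340,390). Now the pull test: first take up the free play.

Converted, -0.001 m is -0.0013.

```bash
g(){ grep -E 'tcp_pos|force: \[|gap'|tr '\n' ' ';echo; }; echo '[[[0,0,-0.0013],0,0],[[0,0,-0.0013],0,0]]' > m.json && python3 -m pendant m.json|g; echo '[[[0,0,-0.0013],0,0],[[0,0,-0.0013],0,0]]' > m.json && python3 -m pendant m.json|g; echo '[[[0,0,-0.0013],0,0],[[0,0,-0.0013],0,0]]' > m.json && python3 -m pendant m.json|g; echo '[[[0,0,-0.0013],0,0],[[0,0,-0.0013],0,0]]' > m.json && python3 -m pendant m.json|g
```

```text
tcp_pos: [0.5239, -0.1913, 0.1626] force: [0.1, -1.2, -1.6] finger_gap: 0.244 
tcp_pos: [0.5239, -0.1913, 0.1639] force: [0.4, -1.0, -1.8] finger_gap: 0.248 
tcp_pos: [0.5239, -0.1913, 0.165] force: [-0.3, -1.1, -2.0] finger_gap: 0.241 
tcp_pos: [0.5239, -0.1913, 0.1661] force: [-0.0, -0.7, -2.2] finger_gap: 0.241
```

Converted, -0.0005 m is -0.0007.

```bash
g(){ grep -E 'tcp_pos|force: \[|gap'|tr '\n' ' ';echo; }; echo '[[[0,0,-0.0007],0,0],[[0,0,-0.0007],0,0]]' > m.json && python3 -m pendant m.json|g; echo '[[[0,0,-0.0007],0,0],[[0,0,-0.0007],0,0]]' > m.json && python3 -m pendant m.json|g; echo '[[[0,0,-0.0007],0,0],[[0,0,-0.0007],0,0]]' > m.json && python3 -m pendant m.json|g; echo '[[[0,0,-0.0007],0,0],[[0,0,-0.0007],0,0]]' > m.json && python3 -m pendant m.json|g
```

```text
tcp_pos: [0.5239, -0.1913, 0.1665] force: [0.3, -0.5, -2.1] finger_gap: 0.244 
tcp_pos: [0.5239, -0.1913, 0.167] force: [-0.5, -0.2, -2.2] finger_gap: 0.238 
tcp_pos: [0.5239, -0.1913, 0.1673] force: [0.2, -1.6, -2.4] finger_gap: 0.241 
tcp_pos: [0.5238, -0.1913, 0.1675] force: [-0.4, -0.6, -6.4] finger_gap: 0.241
```

The clip engages after about 6 mm of free lift. I'll raise the force slowly.

Converted, -0.0005 m is -0.0007, -0.0003 m is -0.0004.

```bash
g(){ grep -E 'tcp_pos|force: \[|gap'|tr '\n' ' ';echo; }; echo '[[[0,0,-0.0004],0,0],[[0,0,-0.0007],0,0],[[0,0,-0.0007],0,0]]' > m.json && python3 -m pendant m.json|g; echo '[[[0,0,-0.0004],0,0],[[0,0,-0.0007],0,0],[[0,0,-0.0007],0,0]]' > m.json && python3 -m pendant m.json|g
```

```text
tcp_pos: [0.5236, -0.1912, 0.1678] force: [0.3, -1.1, -10.6] finger_gap: 0.241 
tcp_pos: [0.5236, -0.1912, 0.1682] force: [1.5, -2.4, -14.8] finger_gap: 0.241
```

```bash
g(){ grep -E 't:|tcp_pos|force: \[|gap'|tr '\n' ' ';echo; }; echo '[[[0,0,-0.0001],0,0],[[0,0,-0.0001],0,0],[[0,0,-0.0001],0,0]]' > m.json && python3 -m pendant m.json|g; echo '[[[0,0,0],0,0],[[0,0,0],0,0],[[0,0,0],0,0]]' > m.json && python3 -m pendant m.json|g; echo '[[[0,0,0],0,0],[[0,0,0],0,0],[[0,0,0],0,0]]' > m.json && python3 -m pendant m.json|g
```

```text
t: 13.2 tcp_pos: [0.5236, -0.1912, 0.1685] tool_rot: [0.991, 0.135, -0.0, -0.0] force: [1.2, -2.4, -18.6] finger_gap: 0.241 
t: 13.5 tcp_pos: [0.5236, -0.1911, 0.1686] tool_rot: [0.991, 0.135, -0.0, -0.0] force: [1.0, -2.6, -19.2] finger_gap: 0.242 
t: 13.8 tcp_pos: [0.5236, -0.1911, 0.1688] tool_rot: [0.991, 0.135, -0.0, -0.0] force: [1.6, -2.8, -19.2] finger_gap: 0.241
```

The force settled a bit high, at about 17.5 N net, still under 20 N. I'll ease to about 14 N, hold, and then lower.

Converted, 0.0005 m is 0.0007, 0.0003 m is 0.0004.

```bash
g(){ grep -E 't:|tcp_pos|force: \[|gap'|tr '\n' ' ';echo; }; echo '[[[0,0,0.0004],0,0],[[0,0,0.0007],0,0],[[0,0,0.0007],0,0],[[0,0,0.0007],0,0]]' > m.json && python3 -m pendant m.json|g; echo '[[[0,0,0],0,0],[[0,0,0],0,0],[[0,0,0],0,0],[[0,0,0],0,0]]' > m.json && python3 -m pendant m.json|g;echo '[[[0,0,0],0,0],[[0,0,0],0,0],[[0,0,0],0,0],[[0,0,0],0,0]]' > m.json && python3 -m pendant m.json|g
```

```text
t: 14.2 tcp_pos: [0.5238, -0.1911, 0.1686] tool_rot: [0.991, 0.135, -0.0, -0.0] force: [0.5, -1.3, -17.2] finger_gap: 0.242 
t: 14.6 tcp_pos: [0.5238, -0.1911, 0.1685] tool_rot: [0.991, 0.135, -0.0, -0.0] force: [-1.0, -0.2, -17.0] finger_gap: 0.241 
t: 15.0 tcp_pos: [0.5238, -0.1912, 0.1685] tool_rot: [0.991, 0.135, -0.0, -0.0] force: [0.1, -1.5, -17.0] finger_gap: 0.244
```

Held at about 15 N net. Lowering now.

Converted, 0.007 m is 0.0093, 0.006 m is 0.008.

```bash
g(){ grep -E 't:|tcp_pos|force: \[|gap'|tr '\n' ' ';echo; }; echo '[[[0,0,0.0013],0,0],[[0,0,0.0027],0,0],[[0,0,0.004],0,0],[[0,0,0.0053],0,0],[[0,0,0.0067],0,0],[[0,0,0.008],0,0],[[0,0,0.0093],0,0],[[0,0,0.0093],0,0]]' > m.json && python3 -m pendant m.json|g; echo '[[[0,0,0.0009],0,0],[[0,0,0.0013],0,0],[[0,0,0.0013],0,0],[[0,0,0.0013],0,0]]' > m.json && python3 -m pendant m.json|g
```

```text
t: 15.8 tcp_pos: [0.5243, -0.1916, 0.1616] tool_rot: [0.991, 0.135, 0.0, 0.0] force: [-0.5, 0.3, -1.7] finger_gap: 0.241 
t: 16.2 tcp_pos: [0.5243, -0.1915, 0.1611] tool_rot: [0.991, 0.135, 0.001, 0.0] force: [-0.6, 0.1, 4.6] finger_gap: 0.241
```

Converted, 0.25 m is 0.3333, 0.2 m is 0.2667.

```bash
echo '[[[0,0,0],0,0.4],[[0,0,0],0,0.6],[[0,0,0],0,0.6],[[0,0,0],0,0.6],[[0,0,0],0,0.6],[[0,0,-0.0267],0,0.6],[[0,0,-0.08],0,0.6],[[0,0,-0.1333],0,0.6],[[0,0,-0.16],0,0.6],[[0,0,-0.16],0,0.6],[[0,0.0667,-0.16],0,0.6],[[0,0.1333,-0.16],0,0.6],[[0,0.2,-0.16],0,0.6],[[0,0.2667,-0.16],0,0.6],[[0,0.3333,-0.16],0,0.6],[[0,0.3333,-0.16],0,0.6],[[0,0.3333,-0.16],0,0.6]]' > m.json && python3 -m pendant m.json
python3 - <<'E'
from station import eyes
import cv2,pickle
from h import *
np.set_printoptions(precision=4,suppress=True)
d={n:eyes.snapshot(n) for n in("scene","top")}
for n,v in d.items():
    X=cloud(v)
    m=(abs(X[...,:2]-(.524,-.189))<.03).all(-1)&(X[...,2]>.1)&(X[...,2]<.24)
    print(n,m.sum(),X[m].max(0),np.median(X[m],0))
a=cv2.resize(d['scene']['pixels'][135:240,270:370,::-1],(400,420));b=cv2.resize(d['top']['pixels'],(560,420))[:,80:480,::-1]
cv2.imwrite('pics/a4.png',np.hstack([a,b]))
E
```

```text
t: 17.9
tcp_pos: [0.5898, -0.4327, 0.2773]
tool_rot: [0.991, 0.134, -0.001, -0.002]
force: [0.9, 0.5, -1.0]
finger_gap: 0.604
gripper_force: 0.0
scene 212 [ 0.5348 -0.1738  0.1882] [ 0.5201 -0.1824  0.1475]Traceback (most recent call last):
  File "<stdin>", line 9, in <module>
    return umr_maximum(a, axis, None, out, keepdims, initial, where)
ValueError: zero-size array to reduction operation maximum which has no identity
```

The post top reads 0.188 m, which is 60 + 128 mm, so it is seated. One last look.

```bash
python3 - <<'E'
from station import eyes
import cv2
v=eyes.snapshot('scene')['pixels'];cv2.imwrite('pics/a5.png',cv2.resize(v[130:310,150:370,::-1],(792,594*180*792//(220*594)))if 0 else cv2.resize(v[130:300,150:370,::-1],(770,595)))
E
```

```text
(no output)
```

View pics/a5.png

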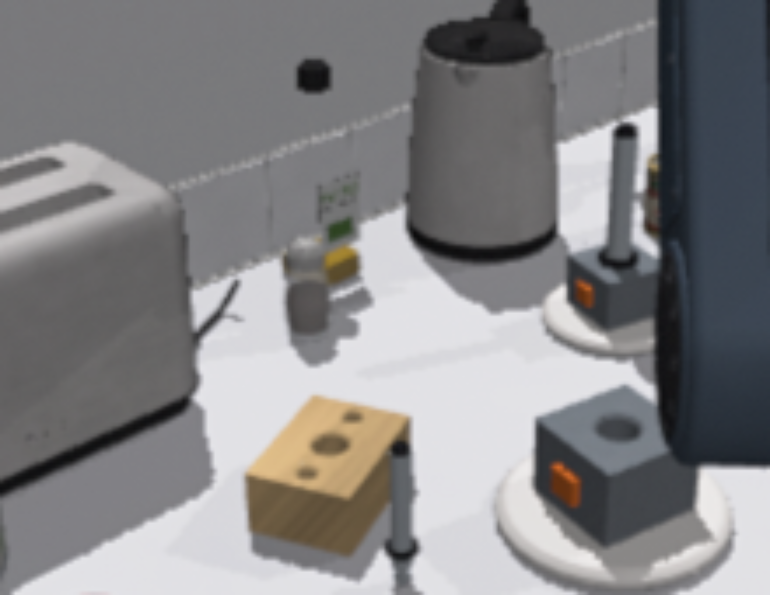

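The post stands upright in the small base with its collar on the socket at (618,258). The block's hole at (330,444) is empty, and the other things are undisturbed.

```bash
python3 -c "
from station import job
print(job.sign_off())"
```

```text
the job is handed in; nothing more can be done
None
```

The post is clicked fully home in the smaller base with its collar flush (about 15 N on the end stop). The clip held a pull of 13 to 17.5 N net for about 2 s, and the post was then eased down, released and the job handed in at about 18 s.

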